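Draw the lock-up box's bolt with the hooked rod

TASK

The bolt that holds the rear hatch of the bar-roofed lock-up box sits too deep for a hand. Pick up the hooked rod by its wooden handle, reach it in through the open front, catch the bolt's upright post from behind and draw the bolt all the way back. When it meets its stop, which cannot be seen, keep pulling steadily at about 15 N for a second to seat it; never load the bolt or the box with more than 25 N, and touch the bolt with nothing but the rod. Then take the rod out and lay it back on the bench, flat as it was, clear of the box and without disturbing the other things.

Things in the scene. Friction and masses are not known exactly. Their poses are not given: they have to be found in the camera images.
- cage: Lock-up box fixed to the bench: grey sheet sides and rear hatch, roof of steel bars (underside 117 mm up), open front. 170 deep (x) x 190 wide (y) x 123 mm high, walls 5 mm, floor 8 mm. Origin: centre of its underside. x points from the open front (x = -85 mm) to the hatch (inner face +80), y to the left seen from the front, z up.
- post (a point): Upright round post of the bolt, 12 mm diameter, exposed from 32 to 80 mm above the bench, then an 18 mm knob up to 93. This point: on its axis, 57 mm up. It starts between box x = 0 and +30 mm. Drawn towards the open front it meets a rigid stop hidden in the channel, set anywhere between x = -25 and -45 mm: only felt, not measured.
- handle (a point): Centre of the wooden handle of the loose hooked rod (about 0.2 kg, balanced about 6 mm ahead of this point). Handle 110 mm long (x), 24 wide (y), 30 high (z), lying flat, so this point is 15 mm up. x points along the rod to the hook, y to the side to which the hook is bent, z up.
- hook (a point): Middle of the rod's hook. The rod is a straight 8 mm steel bar ahead of the handle; its end, 220 mm from the handle's centre, is bent square to its left (+y), level: the hook, 8 mm thick, reaches 38 mm from the rod's axis. This point: 220 mm ahead of the handle's centre, 18 mm left of the rod's axis. Axes as handle.
- block_mid (a point): Centre of the grey sanding block, 63x105x36 mm, a bystander on the bench.
- tape_mid (a point): Middle of the yellow tape measure, 38x77x63 mm, a bystander on the bench.
- bits_mid (a point): Centre of a flat white bit box, 52x87x20 mm, a bystander on the bench (of two alike, the one farther from the robot).
- bolt: Dark steel bolt that slides along the box's x in a channel on the box floor (at box y = +20 mm; 32 mm high, 25 wide, 49 at its low flanges, from box x = -73 to +68). It drags with about 5 N of friction and stays where it is left. Origin under the post at bench height, axes as the box's.
- rod: The hooked rod; origin under the handle's centre, on its underside, axes as handle.

How it is judged:
By the outcome, as a careful person would: the job done as asked, in the order asked, and still so for the second after the job is handed in, with the robot touching nothing.
It also fails if it takes over 56 s, if anything falls off the work surface, if the arm or the gripper's body presses on something with over 40 N, if the wrist force passes 120 N, or if a joint passes its speed limit or range.

ROBOT

A 6-joint arm with a two-finger parallel gripper is mounted at the origin on a cart in front of the work surface, level with it; the furniture and walls round the work are solid. World frame = base frame: x ahead of the robot, y to its left, z up, the work surface at z = 0. Lengths are in mm, angles in rad, forces in N, time in s.
With the tool pointing down it reaches from about 325 to 1000 mm from the base axis. Payload 5.1 kg.
Tool frame: the origin (TCP) lies midway between the tips of the shut fingers; the grasp point (between the pads) lies 19 mm behind it; z points along the fingers, y is the line along which they close (so a half turn about z gives the same grasp; the last joint's range is limited). The gripper opens to 85 mm and grips with 20 to 120 N. Pads are 22 mm wide; open, the fingers measure 114 mm over their backs; the gripper's body (76 mm by 85 mm) begins 54 mm behind the grasp point. The pads swing forward as they close: fully open they stand 13 mm farther back than shut.
Start: joints at [1.02, 0.124, 1.65, -0, 1.367, -0.083], TCP at [293.118, 580.144, 231.322] pointing down, gripper open.
Joint ranges: [-2.61, 2.61], [-1.02, 2.33], [0.03, 2.71], [-1.35, 4.49], [0.32, 2.68], [-2.91, 2.91]. Speed limits (rad/s): [2.57, 2.57, 3.14, 3.14, 3.14, 3.14].

INTERFACE

Orientations are given as a unit quaternion [w, x, y, z].
In Python, from bench import * gives the robot as it stands. The module is installed in compiled form; this text tells all that it offers.
- The arm moves only by the tool move_arm, never from a script. Its argument "commands" is a list that holds one entry, the list of rows, each a list of 6 numbers: the shift along the world's x, y, z each as a share of 0.15 m, from -1 to 1, then the turn, a rotation vector about the world's x, y, z each as a share of 360 degrees, from -1 to 1. A call has 1 to 20 rows; each row is the pose to reach, as a shift and turn from the pose commanded when the call began, turning the shorter way round; what a row does not reach only later rows make up. A row lasts 1/8 s, in which the tool goes at most 62.5 mm and 10.7 degrees, less where a joint would pass 70% of its speed; a pose out of reach is approached as far as the arm can. A call with a number of a shift or a turn outside -1 to 1 is refused whole. A call with a gripper value outside its range is refused whole. "claw" is the opening, from 0 (shut) to 1 (fully open), set as the call begins (left out, the last holds). The fingers move at their own pace and stop on an object; the grip force is fixed at half the most. Time passes only in rows, so rows that repeat a pose let the fingers close. It gives the time, the measured TCP pose, the force, the opening and the grip force at its end, in the units of the state.
- get_state(): the state, without advancing time (a new reading comes with each control period).
- grab_frame(name): name is "scene" or "top" or "wrist"; returns the picture (420x560x3 uint8, red, green, blue); there is no depth.
- camera_model(name): a dict with "K" (3x3 intrinsics, pixels), "xyz" and "attitude" of the camera in the world; the wrist camera has in their place "mount" (4x4, takes a point from camera to tool coordinates, whose origin is the TCP and whose axes are the flange's). Camera axes: x right, y up, looking along -z (the intrinsics and any distortion apply to the point x, -y, -z); pixel columns grow to the right and rows downward; lengths in mm; the calibration is good to about 2 mm. The wrist camera is an equidistant fisheye: a pixel r from the principal point sees the ray r / f radians off the axis. A picture is of the moment at which its call begins: read the wrist's pose just before it. camera_model takes no time and is no camera call.
- finish_job(): hands the job in; it is judged then, once.
Trained networks look in the newest picture that a camera, given by its name, has taken for a name from the list of things; names that differ only in an ending like _2 or _b are one class to them, and where a whole thing is asked for, a point or a joint stands for the part that bears it (a point fixed in the world has none). Each returns a list of dicts, best first, with "confidence" (0 to 1); they miss things now and then, are a little off and sometimes report something else, mostly with a low value. They report only what shows in the picture. A call takes as long as a camera call.
- regions_of(camera, thing): "mask" (420x560 bool, what is visible of it) and "centre" ([column, row] in pixels, amid what is visible of it).
The state is a dict: "clock": time; "q": joint angles; "dq": joint speeds; "joint_torque": joint torques, N m; "position": TCP position; "orientation": TCP orientation; "contact_force": force on the tool from outside, world axes, zero at the start; "moment": the same for the moment, N m; "grip_width": finger opening in mm; "grasp_force": force on a finger pad.
Only numpy, scipy, OpenCV 4.12 (cv2) and the standard library are available. Lean on these libraries where they do the work, as an engineer would, in place of code of your own. Each camera call takes 0.05 s, during which the arm holds its last target. There are 200 camera calls.

## Working session

There is one attempt and no reset: what is moved stays moved. The work goes in short steps, Python scripts to look and compute and a tool call to move; the robot and the scene stay as the last step left them, time stands still between calls to the robot, and variables do not carry over. Pictures are saved under pics/ and viewed, at most 10 in all, crops included, and the job is handed in when it is done.

Besides the shell and the picture viewer there is one more tool, called as name(argument=value, ...) on one line, values as JSON. move_arm: Moves the arm, as the interface text tells. Shift numbers are shares of 0.15 m and turn numbers shares of 360 degrees, none past 1 either way. Its arguments: {"type":"object","properties":{"commands":{"type":"array","items":{"type":"array","items":{"type":"array","items":{"type":"number"}}}},"claw":{"type":"number"}},"required":["commands"]}

```bash
mkdir -p pics; cat > h.py <<'E'
from bench import *
import numpy as np, cv2
from scipy.spatial.transform import Rotation as R
def rot(q): q=np.array(q,float); return R.from_quat(q[[1,2,3,0]])
def ray(cam,px,st=None):
    m=camera_model(cam);K=np.array(m["K"],float);px=np.array(px,float)
    u=(px[0]-K[0,2])/K[0,0];v=(px[1]-K[1,2])/K[1,1]
    if cam=="wrist":
        r=np.hypot(u,v);d=np.array([u/r*np.sin(r),-v/r*np.sin(r),-np.cos(r)]) if r>1e-9 else np.array([0,0,-1.])
        M=np.array(m["mount"],float);Rt=rot(st["orientation"])
        return np.array(st["position"])+Rt.apply(M[:3,3]),Rt.apply(M[:3,:3]@d)
    a=m["attitude"];a=np.array(a,float)
    Rc=R.from_matrix(a) if a.shape==(3,3) else rot(a)
    d=np.array([u,-v,-1.]);D=m.get("distortion")
    return np.array(m["xyz"],float),Rc.apply(d/np.linalg.norm(d))
def onz(cam,px,z,st=None):
    o,d=ray(cam,px,st);return o+d*(z-o[2])/d[2]
E
python3 - <<'E'
from h import *
for c in ("scene","top","wrist"): print(c,camera_model(c))
s=get_state();print(s)
for c in ("scene","top"):
    cv2.imwrite(f"pics/{c}0.png",cv2.cvtColor(grab_frame(c),cv2.COLOR_RGB2BGR))
    for t,z in (("post",57),("handle",15),("hook",15),("block_mid",18),("tape_mid",30),("bits_mid",10),("cage",60),("rod",15)):
        for r in regions_of(c,t)[:3]:
            ys,xs=np.nonzero(r["mask"])
            print(c,t,round(r["confidence"],2),np.round(r["centre"]),(xs.min(),xs.max(),ys.min(),ys.max()),np.round(onz(c,r["centre"],z)))
E
```

```text
scene {'K': array([[524.91461975,   0.        , 283.1681108 ],
       [  0.        , 524.91461975, 203.1806754 ],
       [  0.        ,   0.        ,   1.        ]]), 'xyz': array([ -16.64983679, -569.83602602,  929.52372331]), 'attitude': array([ 0.8373934 ,  0.32965574, -0.15706814, -0.40672961])}
top {'K': array([[387.15070907,   0.        , 274.93288524],
       [  0.        , 387.15070907, 208.84170644],
       [  0.        ,   0.        ,   1.        ]]), 'xyz': array([ 482.52010162,  -58.39462536, 1179.72962607]), 'attitude': array([-0.69663313, -0.03207548,  0.03633956,  0.71578829])}
wrist {'K': array([[325.1922621 ,   0.        , 277.30571161],
       [  0.        , 325.1922621 , 207.91677145],
       [  0.        ,   0.        ,   1.        ]]), 'mount': array([[-2.89568096e-04,  9.63970153e-01,  2.66010265e-01,
         6.67880604e+01],
       [ 9.99999946e-01,  3.19759939e-04, -7.01888562e-05,
        -2.05615627e-01],
       [-1.52719388e-04,  2.66010230e-01, -9.63970194e-01,
        -1.42771102e+02],
       [ 0.00000000e+00,  0.00000000e+00,  0.00000000e+00,
         1
[... 1850 characters left out ...]
nt64(254), np.int64(126), np.int64(155)) [809.  -2.  57.]
top handle 0.71 [364. 235.] (np.int64(355), np.int64(370), np.int64(170), np.int64(262)) [ 510. -333.   15.]
top hook 0.69 [364. 238.] (np.int64(357), np.int64(370), np.int64(170), np.int64(262)) [ 499. -332.   15.]
top block_mid 0.68 [175. 273.] (np.int64(158), np.int64(196), np.int64(264), np.int64(287)) [411. 234.  18.]
top tape_mid 0.53 [178. 229.] (np.int64(164), np.int64(189), np.int64(220), np.int64(236)) [543. 222.  30.]
top cage 0.62 [260. 148.] (np.int64(222), np.int64(295), np.int64(107), np.int64(182)) [774. -26.  60.]
top rod 0.58 [359. 240.] (np.int64(357), np.int64(369), np.int64(172), np.int64(261)) [ 494. -317.   15.]
```

```bash
python3 - <<'E'
import cv2
a=cv2.imread("pics/top0.png")[90:300,150:430];cv2.imwrite("pics/top0c.png",cv2.resize(a,(800,600),interpolation=cv2.INTER_CUBIC))
a=cv2.imread("pics/scene0.png")[90:360,190:550];cv2.imwrite("pics/scene0c.png",cv2.resize(a,(800,600),interpolation=cv2.INTER_CUBIC))
E
```

```text
(no output)
```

View pics/top0c.png

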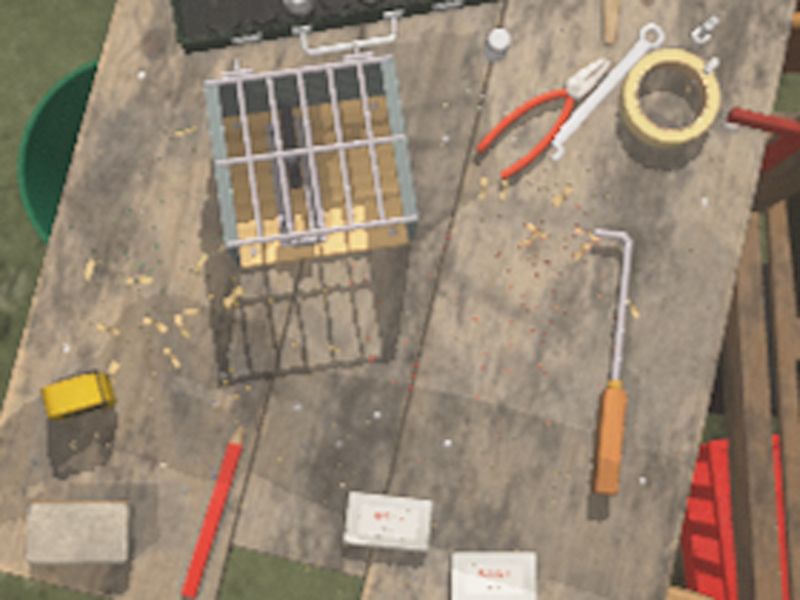

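View pics/scene0c.png

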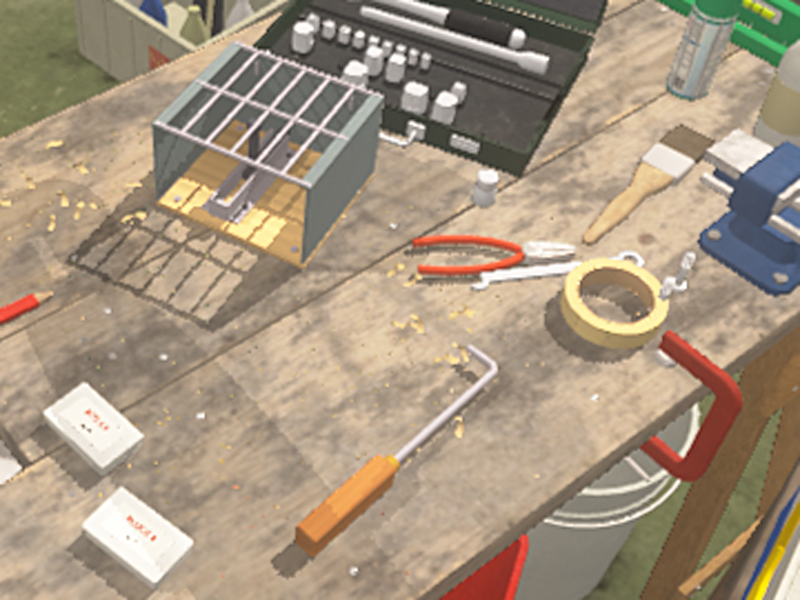

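Top crop: the handle runs from (613,385) to (606,492), the rod's corner is at (627,235) and the hook tip at (597,233). Roof corners are at (208,82), (390,57), (415,218) and (228,244), and the post is near (290,150). Scene crop: the post is at about (255,150), with the front of the box open towards the robot.

```bash
python3 - <<'E'
from h import *
t=lambda x,y:(150+x/2.857,90+y/2.857)
s=lambda x,y:(190+x/2.222,90+y/2.222)
for n,p,z in (("hf",(613,385),20),("hb",(606,492),20),("corner",(627,237),15),("tip",(597,233),15),("BL",(208,82),120),("BR",(390,57),120),("FR",(415,218),120),("FL",(228,244),120)):
    print("top",n,np.round(onz("top",t(*p),z),1))
for n,p,z in (("hf",(393,462),22),("corner",(493,370),15),("tip",(470,348),15),("BL",(238,45),120),("BR",(381,100),120),("FR",(312,185),120),("FL",(156,124),120)):
    print("scene",n,np.round(onz("scene",s(*p),z),1))
# post: knob top at scene row 144 col~304
for z in (32,57,80,93):
  print(z,[np.round(onz("scene",p,z),1) for p in ((304,144),(304,158),(304,169))],[np.round(onz("top",p,z),1) for p in ((250,127),(251,136),(254,154))])
E
```

```text
top hf [ 539.8 -334.5   20. ]
top hb [ 428.7 -321.7   20. ]
top corner [ 697.8 -358.5   15. ]
top tip [ 703.  -326.7   15. ]
top BL [843.8  73.4 120. ]
top BR [ 864.6 -106.5  120. ]
top FR [ 702.6 -125.9  120. ]
top FL [681.8  56.3 120. ]
scene hf [ 540.2 -339.3   22. ]
scene corner [ 694.  -358.2   15. ]
scene tip [ 704.1 -326.9   15. ]
scene BL [841.5  68.5 120. ]
scene BR [ 859.2 -111.1  120. ]
scene FR [ 705.4 -127.9  120. ]
scene FL [680.4  54.5 120. ]
32 [array([831.8,  37. ,  32. ]), array([788.5,   4.7,  32. ]), array([756.1, -19.5,  32. ])] [array([845.8,   2.1,  32. ]), array([ 8.177e+02, -4.000e-01,  3.200e+01]), array([761.9,  -8.2,  32. ])]
57 [array([808.2,  20.1,  57. ]), array([766.1, -11.3,  57. ]), array([734.6, -34.8,  57. ])] [array([8.379e+02, 8.000e-01, 5.700e+01]), array([810.4,  -1.6,  57. ]), array([755.8,  -9.3,  57. ])]
80 [array([786.4,   4.6,  80. ]), array([745.4, -26. ,  80. ]), array([714.8, -49. ,  80. ])] [array([ 8.306e+02, -4.000e-01,  8.000e+01]), array([803.7,  -2.8,  80. ]), array([750.2, -10.3,  80. ])]
93 [array([774.1,  -4.2,  93. ]), array([733.8, -34.4,  93. ]), array([703.6, -56.9,  93. ])] [array([826.5,  -1.1,  93. ]), array([799.9,  -3.4,  93. ]), array([747. , -10.9,  93. ])]
```

move_arm(commands=[[[0.19,-1,0,0,0,0.053],[0.19,-1,0,0,0,0.053],[0.19,-1,0,0,0,0.053]]], claw=1)

```text
clock: 1.27
position: [321.8, 427.8, 231.2]
orientation: [0.0, 0.068, 0.998, -0.0]
contact_force: [0.5, -0.3, 0.2]
grip_width: 85.6
grasp_force: 0.0
```

move_arm(commands=[[[0.19,-1,0,0,0,0],[0.19,-1,0,0,0,0],[0.19,-1,0,0,0,0]]])

```text
clock: 1.65
position: [350.3, 277.8, 231.5]
orientation: [0.0, 0.068, 0.998, 0.0]
contact_force: [-0.0, -0.1, 0.4]
grip_width: 85.6
grasp_force: 0.0
```

move_arm(commands=[[[0.19,-1,0,0,0,0],[0.19,-1,0,0,0,0],[0.19,-1,0,0,0,0]]])

```text
clock: 2.02
position: [378.8, 127.8, 231.6]
orientation: [0.001, 0.069, 0.998, -0.0]
contact_force: [0.5, 0.1, 0.4]
grip_width: 85.3
grasp_force: 0.0
```

move_arm(commands=[[[0.19,-1,0,0,0,0],[0.19,-1,0,0,0,0],[0.19,-1,0,0,0,0]]])

```text
clock: 2.4
position: [407.2, -22.5, 231.7]
orientation: [0.0, 0.069, 0.998, -0.0]
contact_force: [0.2, 0.7, 0.5]
grip_width: 85.1
grasp_force: 0.0
```

```bash
python3 - <<'E'
from h import *
s=get_state();f=grab_frame("wrist")
cv2.imwrite("pics/w1.png",cv2.cvtColor(f,cv2.COLOR_RGB2BGR))
for t in ("post","cage","bolt"):
    for r in regions_of("wrist",t)[:2]:
        ys,xs=np.nonzero(r["mask"]);print(t,round(r["confidence"],2),np.round(r["centre"]),xs.min(),xs.max(),ys.min(),ys.max())
import pickle;pickle.dump(s,open("s1.pkl","wb"))
cv2.imwrite("pics/w1c.png",cv2.resize(cv2.cvtColor(f,cv2.COLOR_RGB2BGR)[20:170,180:380],(800,600),interpolation=cv2.INTER_CUBIC))
E
```

```text
cage 0.24 [476. 263.] 447 502 236 288
```

View pics/w1c.png

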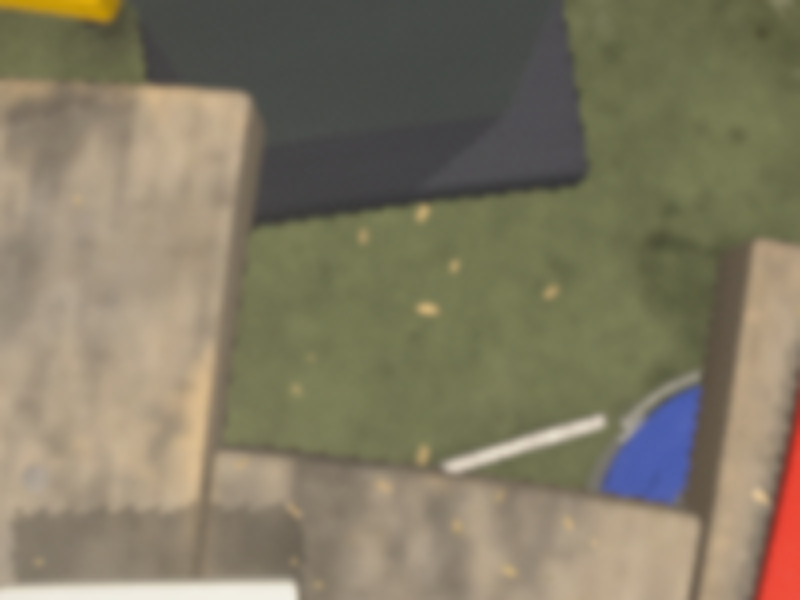

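move_arm(commands=[[[0.19,-1,0,0,0,0],[0.19,-1,0,0,0,0],[0.19,-1,0,0,0,0]]])

```text
clock: 2.98
position: [436.2, -170.7, 231.4]
orientation: [0.0, 0.067, 0.998, 0.0]
contact_force: [-0.0, 0.2, 1.1]
grip_width: 85.4
grasp_force: 0.0
```

move_arm(commands=[[[0.33,-1,0,0,0,0],[0.33,-1,0,0,0,0],[0.33,-1,0,0,0,0],[0.33,-1,0,0,0,0]]])

```text
clock: 3.48
position: [486.1, -319.9, 230.8]
orientation: [-0.0, 0.067, 0.998, 0.0]
contact_force: [0.1, -0.4, 0.1]
grip_width: 85.3
grasp_force: 0.0
```

```bash
python3 - <<'E'
from h import *
s=get_state();f=grab_frame("wrist");print(s["position"])
cv2.imwrite("pics/w2.png",cv2.cvtColor(f,cv2.COLOR_RGB2BGR))
for r in regions_of("wrist","handle")[:2]:
    ys,xs=np.nonzero(r["mask"]);print(round(r["confidence"],2),np.round(r["centre"]),xs.min(),xs.max(),ys.min(),ys.max())
    P=np.array([onz("wrist",(x,y),18,s)[:2] for x,y in zip(xs[::5],ys[::5])])
    c=P.mean(0);u=np.linalg.svd(P-c)[2][0];u*=np.sign(u[0]);t=(P-c)@u
    n=np.array([-u[1],u[0]]);w=(P-c)@n
    for a in range(int(t.min()),int(t.max()),20):
        k=(t>=a)&(t<a+20)
        if k.any(): print(a,np.round(c+u*(a+10)),"w",np.round([w[k].min(),w[k].max()],1))
    print(c,np.degrees(np.arctan2(u[1],u[0])),t.min(),t.max())
E
```

```text
[ 486.11126163 -319.94781575  230.83648965]
0.92 [270. 197.] 261 297 129 341
-96 [ 438. -321.] w [-10.3  13.8]
-76 [ 458. -324.] w [-10.9  12.5]
-56 [ 478. -326.] w [-11.3  12.2]
-36 [ 498. -328.] w [-11.8  11.9]
-16 [ 518. -331.] w [-12.5  10.6]
4 [ 537. -333.] w [-12.7  10.3]
24 [ 557. -336.] w [-5.4  1.8]
44 [ 577. -338.] w [-6.   1.5]
64 [ 597. -340.] w [-6.4 -0.1]
84 [ 617. -343.] w [-7.  -0.4]
104 [ 637. -345.] w [-7.6 -1.2]
124 [ 657. -347.] w [-9.4 -1.4]
144 [ 676. -350.] w [-10.1  -1.8]
164 [ 696. -352.] w [-9.1 30.1]
[ 523.51977785 -331.48554122] -6.828103930812217 -96.35695594432667 181.43397560741488
```

View pics/w2.png

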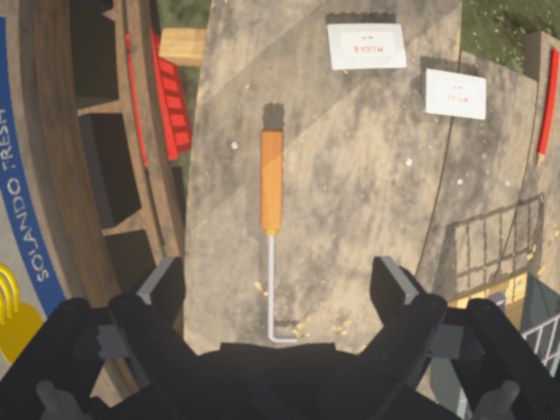

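The wrist view shows the handle centre near (271,180), the hook corner at (272,338), and the fingers either side of the rod line. Descending to grasp.

move_arm(commands=[[[0.02,-0.05,-0.5,0,0,-0.002],[0.02,-0.05,-1,0,0,-0.002],[0.02,-0.05,-1,0,0,-0.002]]])

```text
clock: 3.95
position: [486.0, -323.3, 76.9]
orientation: [-0.003, 0.072, 0.997, 0.002]
contact_force: [0.1, -0.3, -0.3]
grip_width: 85.2
grasp_force: 0.0
```

move_arm(commands=[[[0,0,-0.3,0,0,0],[0,0,-0.45,0,0,0],[0,0,-0.51,0,0,0],[0,0,-0.51,0,0,0]]])

```text
clock: 4.45
position: [488.4, -326.3, 5.1]
orientation: [-0.0, 0.073, 0.997, 0.0]
contact_force: [0.1, -0.6, -0.6]
grip_width: 85.5
grasp_force: 0.0
```

move_arm(commands=[[[0,0,0,0,0,0],[0,0,0,0,0,0],[0,0,0,0,0,0],[0,0,0,0,0,0],[0,0,0,0,0,0],[0,0,0,0,0,0]]], claw=0)

```text
clock: 5.2
position: [488.6, -327.8, 5.6]
orientation: [0.001, 0.074, 0.997, -0.0]
contact_force: [-0.0, -0.4, 5.6]
grip_width: 23.4
grasp_force: 60.3
```

move_arm(commands=[[[0,0,0.1,0,0,0],[0,0,0.2,0,0,0],[0,0,0.3,0,0,0],[0,0,0.3,0,0,0],[0,0,0.3,0,0,0]]])

```text
clock: 5.82
position: [487.9, -327.2, 49.7]
orientation: [-0.0, 0.074, 0.997, 0.0]
contact_force: [0.4, 0.0, -2.1]
grip_width: 22.7
grasp_force: 59.6
```

move_arm(commands=[[[-0.2,0,0,0,0,0.005],[-0.4,0.1,0,0,0,0.015],[-0.4,0.5,0,0,0,0.03],[-0.4,1,0,0,0,0.041],[-0.4,1,0,0,0,0.041],[-0.4,1,0,0,0,0.041]]])

```text
clock: 6.58
position: [428.0, -176.8, 49.5]
orientation: [-0.0, -0.056, 0.998, -0.0]
contact_force: [0.9, -0.4, -1.5]
grip_width: 23.2
grasp_force: 59.8
```

```bash
python3 - <<'E'
from h import *
s=get_state();f=grab_frame("wrist");print(s["position"],s["orientation"],s["contact_force"],s["moment"])
t=grab_frame("top");c=grab_frame("scene")
cv2.imwrite("pics/w3.png",f[:,:,::-1])
a=cv2.resize(np.ascontiguousarray(t[100:240,200:380,::-1]),None,fx=3,fy=3,interpolation=cv2.INTER_CUBIC)
b=cv2.resize(np.ascontiguousarray(c[100:240,240:420,::-1]),None,fx=3,fy=3,interpolation=cv2.INTER_CUBIC)
cv2.imwrite("pics/t3.png",t[:,:,::-1]);cv2.imwrite("pics/s3.png",c[:,:,::-1])
b=cv2.resize(np.ascontiguousarray(c[95:225,250:380,::-1]),(600,600),interpolation=cv2.INTER_CUBIC)
cv2.imwrite("pics/s3c.png",b)
for cam in("scene","top"):
  for r in regions_of(cam,"post")[:2]+regions_of(cam,"hook")[:1]:
    ys,xs=np.nonzero(r["mask"]);print(cam,round(r["confidence"],2),np.round(r["centre"]),xs.min(),xs.max(),ys.min(),ys.max())
E
```

```text
[ 427.95710446 -176.81501607   49.46396614] [-2.19149918e-04 -5.58589197e-02  9.98438643e-01 -9.46200896e-05] [ 0.93504701 -0.42849709 -1.52061836] [ 0.00425273 -0.0121416   0.00962125]
scene 0.64 [266. 287.] 248 322 209 312
top 0.65 [251. 136.] 247 254 126 155
top 0.52 [176. 228.] 164 189 221 236
top 0.61 [308. 210.] 294 317 191 285
```

View pics/s3c.png

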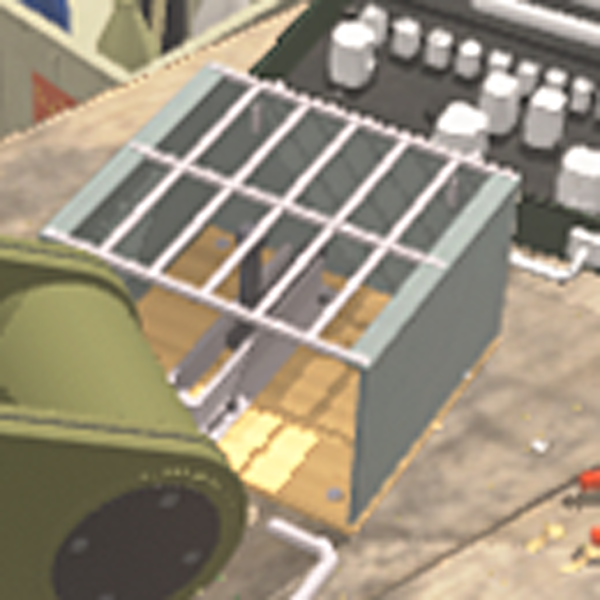

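View pics/w3.png

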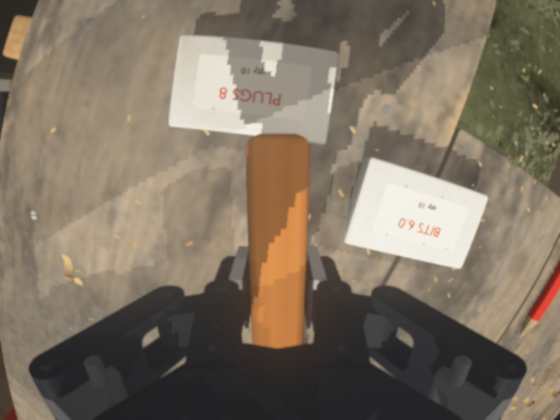

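The scene crop shows the dark post from (252,230) to (240,345) and the rod's hook in front of the box at (300,540). The wrist view shows the rod gripped, with the bit boxes below it.

```bash
python3 - <<'E'
from h import *
def proj(cam,p):
    m=camera_model(cam);K=np.array(m["K"]);v=rot(m["attitude"]).inv().apply(np.array(p,float)-m["xyz"])
    return np.round([K[0,2]+K[0,0]*v[0]/-v[2],K[1,2]-K[1,1]*v[1]/-v[2]],1)
th=np.radians(6.3);ex=np.array([np.cos(th),np.sin(th)]);ey=np.array([-ex[1],ex[0]]);C=np.array([772,-27.])
W=lambda x,y,z:(*(C+ex*x+ey*y),z)
for x in (0,10,20,30):
    for cam in ("scene","top"): print(x,cam,*[proj(cam,W(x,20,z)) for z in (32,80,93)])
for n,a in (("chF",(-73,20,32)),("chR",(68,20,32)),("floorFL",(-85,95,8)),("floorFR",(-85,-95,8)),("roofFL",(-85,95,120)),("roofFR",(-85,-95,120)),("roofBR",(85,-95,120)),("roofBL",(85,95,120))): print(n,proj("scene",W(*a)),proj("top",W(*a)))
g=cv2.imread("pics/t3.png")[100:190,210:310];b=cv2.imread("pics/scene0.png")[125:195,265:355]
o=np.hstack([cv2.resize(g,(400,360),interpolation=cv2.INTER_CUBIC),cv2.resize(b,(400,360),interpolation=cv2.INTER_CUBIC)])
cv2.imwrite("pics/both.png",o)
E
```

```text
0 scene [303.3 163.9] [303.8 149.5] [303.9 145.4]
0 top [253.6 151.4] [252.7 147.4] [252.5 146.2]
10 scene [305.3 161.6] [305.8 147.2] [306.  143.1]
10 top [253.1 148.2] [252.3 144. ] [252.1 142.8]
20 scene [307.3 159.3] [307.9 144.9] [308.  140.8]
20 top [252.7 145. ] [251.8 140.7] [251.6 139.5]
30 scene [309.3 157.1] [309.9 142.6] [310.1 138.5]
30 top [252.3 141.8] [251.4 137.4] [251.1 136.1]
chF [288.  181.4] [256.8 175.1]
chR [316.7 148.6] [250.6 129.7]
floorFL [259.9 180. ] [233.3 183.6]
floorFR [326.7 209.7] [294.8 175.3]
roofFL [258.1 145.9] [229.2 177.1]
roofFR [329.6 175.7] [297.  167.9]
roofBR [363.6 133.5] [288.5 109.1]
roofBL [295.6 108.2] [221.6 118. ]
```

View pics/both.png

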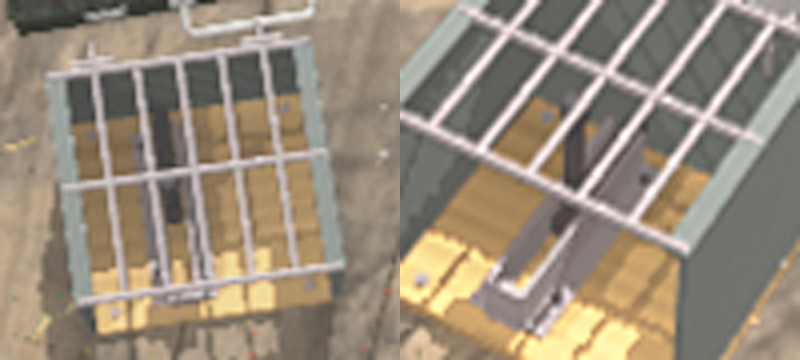

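move_arm(commands=[[[0.17,0.26,0,0,0,0],[0.17,0.52,0,0,0,0],[0.17,0.52,0,0,0,0],[0.17,0.52,0,0,0,0]]])

```text
clock: 7.42
position: [453.8, -99.9, 49.9]
orientation: [0.0, -0.055, 0.998, -0.0]
contact_force: [-0.6, 0.1, -1.5]
grip_width: 22.6
grasp_force: 60.0
```

```bash
python3 - <<'E'
from h import *
s=get_state();print(s["position"],s["orientation"])
t=grab_frame("top");c=grab_frame("scene")
cv2.imwrite("pics/t4.png",t[:,:,::-1]);cv2.imwrite("pics/s4.png",c[:,:,::-1])
for p in ((322.6,215.3),(309.6,208.1)): print(onz("scene",p,59))
g=cv2.resize(np.ascontiguousarray(t[150:250,240:340,::-1]),(400,400),interpolation=cv2.INTER_CUBIC);b=cv2.resize(np.ascontiguousarray(c[150:250,260:360,::-1]),(400,400),interpolation=cv2.INTER_CUBIC)
cv2.imwrite("pics/both4.png",np.hstack([g,b]))
E
```

```text
[453.79178    -99.89652034  49.90488194] [ 1.13894355e-04 -5.50391674e-02  9.98484156e-01 -2.57542303e-04]
[ 639.02522584 -157.50934575   59.        ]
[ 638.66316105 -122.08698377   59.        ]
```

View pics/both4.png

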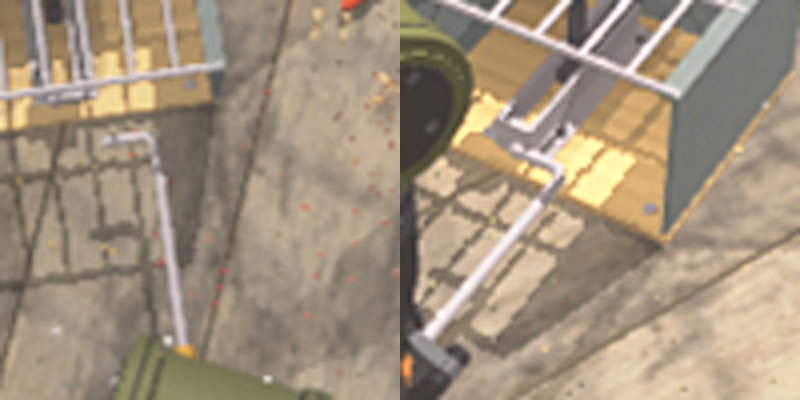

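The left half (top) shows the rod's corner at (153,138) and the tip at (105,140). The right half (scene) shows the corner at (557,178) and the tip at (513,148). The hook sits just in front of the opening, right of the channel.

```bash
python3 - <<'E'
from h import *
for z in (50,59,68):
  print(z,[np.round(onz("top",p,z)[:2],1) for p in ((278.2,184.5),(266.2,185),(240+182/4,150+345/4),(240+157/4,150+165/4))],[np.round(onz("scene",p,z)[:2],1) for p in ((299.3,194.5),(288.2,187))])
E
```

```text
50 [array([664. , -78.3]), array([663.4, -42.9]), array([511.1, -95.3]), array([643.8, -80.9])] [array([665.1, -73.4]), array([668.5, -38.1])]
59 [array([662.5, -78.2]), array([662., -43.]), array([510.9, -95. ]), array([642.5, -80.7])] [array([658.1, -78.4]), array([661.5, -43.5])]
68 [array([661.1, -78. ]), array([660.5, -43.2]), array([510.7, -94.7]), array([641.2, -80.5])] [array([651.1, -83.5]), array([654.5, -48.9])]
```

move_arm(commands=[[[0.12,0.014,0,0,0,0],[0.25,0.028,0,0,0,0],[0.38,0.042,0,0,0,0],[0.5,0.055,0,0,0,0],[0.62,0.07,0,0,0,0],[0.74,0.083,0,0,0,0],[0.86,0.096,0,0,0,0],[0.97,0.11,0,0,0,0],[0.97,0.11,0,0,0,0],[0.97,0.11,0,0,0,0]]])

```text
clock: 8.78
position: [598.5, -83.1, 49.5]
orientation: [-0.001, -0.055, 0.998, 0.0]
contact_force: [-0.5, -0.7, -0.5]
grip_width: 22.7
grasp_force: 60.0
```

```bash
python3 - <<'E'
from h import *
s=get_state();print(s["position"],s["contact_force"])
t=grab_frame("top");c=grab_frame("scene")
cv2.imwrite("pics/t5.png",t[:,:,::-1]);cv2.imwrite("pics/s5.png",c[:,:,::-1])
g=cv2.resize(np.ascontiguousarray(t[105:195,215:305,::-1]),(400,400),interpolation=cv2.INTER_CUBIC);b=cv2.resize(np.ascontiguousarray(c[120:210,260:350,::-1]),(400,400),interpolation=cv2.INTER_CUBIC)
cv2.imwrite("pics/both5.png",np.hstack([g,b]))
E
```

```text
[598.49810726 -83.10161884  49.45812149] [-0.54705676 -0.6828717  -0.48667436]
```

View pics/both5.png

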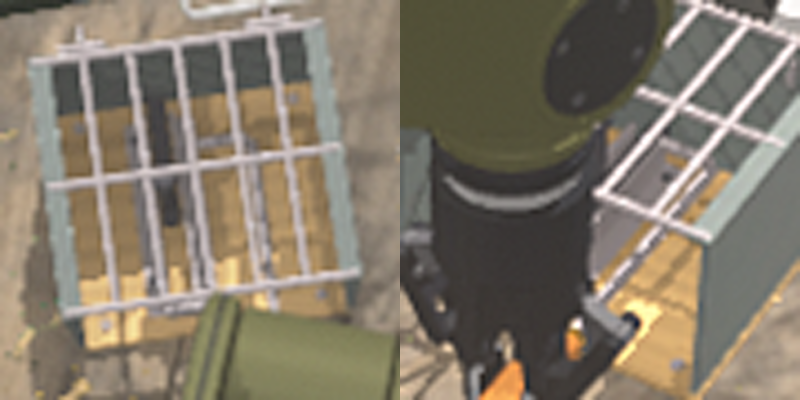

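Top crop: the hook is at (200–245,140), to the right of and behind the dark bolt and post near (170,190). Nothing is touching. I'll go a little deeper for margin, then shift left behind the post.

move_arm(commands=[[[0.06,0.007,0,0,0,0],[0.12,0.013,0,0,0,0],[0.12,0.013,0,0,0,0],[0.113,0.076,0,0,0,0],[0.106,0.14,0,0,0,0],[0.099,0.2,0,0,0,0],[0.092,0.265,0,0,0,0],[0.092,0.265,0,0,0,0],[0.092,0.265,0,0,0,0]]])

```text
clock: 10.0
position: [613.0, -43.1, 49.9]
orientation: [0.0, -0.055, 0.998, -0.0]
contact_force: [0.3, -1.2, -1.4]
grip_width: 23.0
grasp_force: 60.0
```

```bash
python3 - <<'E'
from h import *
s=get_state();print(s["position"],s["contact_force"],s["moment"])
t=grab_frame("top")
cv2.imwrite("pics/t6.png",cv2.resize(np.ascontiguousarray(t[105:195,215:305,::-1]),(600,600),interpolation=cv2.INTER_CUBIC))
E
```

```text
[612.9641105  -43.10158484  49.90355558] [ 0.33903118 -1.24526849 -1.40839153] [ 0.03740172  0.00337417 -0.02495659]
```

View pics/t6.png

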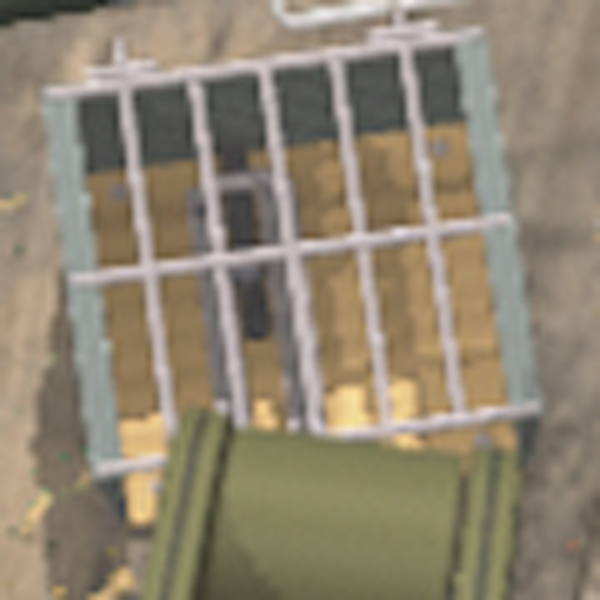

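The hook is at (215–270,183), behind the post on the bolt line, and the rod is clear to the right. Drawing back.

move_arm(commands=[[[-0.04,-0.0045,0,0,0,0],[-0.08,-0.009,0,0,0,0],[-0.12,-0.0135,0,0,0,0],[-0.16,-0.018,0,0,0,0],[-0.16,-0.018,0,0,0,0]]])

```text
clock: 10.68
position: [588.3, -45.8, 49.7]
orientation: [-0.0, -0.055, 0.998, 0.0]
contact_force: [-0.6, 0.7, -1.2]
grip_width: 23.1
grasp_force: 60.0
```

move_arm(commands=[[[-0.02,-0.002,0,0,0,0],[-0.04,-0.0045,0,0,0,0],[-0.06,-0.0067,0,0,0,0],[-0.08,-0.009,0,0,0,0],[-0.08,-0.009,0,0,0,0]]])

```text
clock: 11.3
position: [576.7, -47.2, 49.8]
orientation: [-0.0, -0.055, 0.998, 0.0]
contact_force: [1.1, 0.4, -2.7]
grip_width: 22.9
grasp_force: 60.0
```

move_arm(commands=[[[-0.02,-0.002,0,0,0,0],[-0.04,-0.0045,0,0,0,0],[-0.06,-0.0067,0,0,0,0],[-0.08,-0.009,0,0,0,0],[-0.08,-0.009,0,0,0,0]]])

```text
clock: 11.92
position: [565.7, -48.5, 50.3]
orientation: [0.001, -0.055, 0.998, -0.0]
contact_force: [5.5, 1.5, -3.3]
grip_width: 23.3
grasp_force: 59.8
```

move_arm(commands=[[[-0.01,-0.0011,0,0,0,0],[-0.02,-0.0022,0,0,0,0],[-0.03,-0.0033,0,0,0,0],[-0.04,-0.0044,0,0,0,0],[-0.04,-0.0044,0,0,0,0]]])

```text
clock: 12.55
position: [559.7, -49.2, 50.3]
orientation: [0.001, -0.055, 0.998, -0.0]
contact_force: [4.5, 1.0, -2.4]
grip_width: 23.0
grasp_force: 59.8
```

move_arm(commands=[[[-0.007,-0.0008,0,0,0,0],[-0.014,-0.0016,0,0,0,0],[-0.02,-0.0022,0,0,0,0],[-0.02,-0.0022,0,0,0,0]]])

```text
clock: 13.05
position: [556.5, -49.5, 50.2]
orientation: [0.001, -0.055, 0.998, -0.0]
contact_force: [4.6, 1.6, -2.0]
grip_width: 23.2
grasp_force: 59.8
```

```bash
python3 - <<'E'
from h import *
s=get_state();print(s["position"],s["contact_force"],s["moment"])
t=grab_frame("top")
g=lambda a:cv2.resize(np.ascontiguousarray(a),(400,400),interpolation=cv2.INTER_CUBIC)
cv2.imwrite("pics/t7.png",g(t[115:175,225:285,::-1]))
E
```

```text
[556.53418799 -49.50015621  50.17354549] [ 4.56088301  1.56239338 -2.00605539] [ 0.1055019  -0.68280835 -0.01976282]
```

View pics/t7.png

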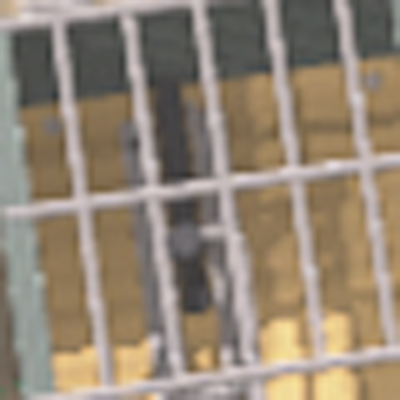

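The knob is at (187,238), which puts the post at box x ≈ -13. The stop is therefore at least about 10 mm further. No more pictures needed; from here I'll go by force.

move_arm(commands=[[[-0.01,-0.0011,0,0,0,0],[-0.02,-0.0022,0,0,0,0],[-0.03,-0.0033,0,0,0,0],[-0.03,-0.0033,0,0,0,0]]])

```text
clock: 13.6
position: [551.8, -50.0, 50.1]
orientation: [0.0, -0.055, 0.998, -0.0]
contact_force: [4.9, 0.5, -1.7]
grip_width: 23.3
grasp_force: 59.8
```

move_arm(commands=[[[-0.005,-0.0006,0,0,0,0],[-0.01,-0.0011,0,0,0,0]]])

```text
clock: 13.85
position: [550.3, -50.2, 50.1]
orientation: [0.0, -0.055, 0.998, -0.0]
contact_force: [5.3, -0.2, -1.7]
grip_width: 23.1
grasp_force: 59.8
```

move_arm(commands=[[[-0.005,-0.0006,0,0,0,0],[-0.01,-0.0011,0,0,0,0]]])

```text
clock: 14.1
position: [548.9, -50.4, 50.1]
orientation: [0.0, -0.055, 0.998, -0.0]
contact_force: [5.0, 1.3, -1.4]
grip_width: 22.9
grasp_force: 59.8
```

move_arm(commands=[[[-0.005,-0.0006,0,0,0,0],[-0.01,-0.0011,0,0,0,0]]])

```text
clock: 14.35
position: [547.4, -50.5, 50.1]
orientation: [0.0, -0.055, 0.998, -0.0]
contact_force: [4.5, 0.2, -3.3]
grip_width: 23.0
grasp_force: 59.8
```

move_arm(commands=[[[-0.005,-0.0006,0,0,0,0],[-0.01,-0.0011,0,0,0,0]]])

```text
clock: 14.6
position: [545.8, -50.7, 50.1]
orientation: [0.0, -0.055, 0.998, -0.0]
contact_force: [4.4, 0.7, -2.1]
grip_width: 23.0
grasp_force: 59.9
```

move_arm(commands=[[[-0.005,-0.0006,0,0,0,0],[-0.01,-0.0011,0,0,0,0]]])

```text
clock: 14.85
position: [544.3, -50.9, 50.1]
orientation: [0.0, -0.055, 0.998, -0.0]
contact_force: [3.9, 1.2, -3.5]
grip_width: 22.9
grasp_force: 59.9
```

move_arm(commands=[[[-0.005,-0.0006,0,0,0,0],[-0.01,-0.0011,0,0,0,0]]])

```text
clock: 15.1
position: [542.8, -51.1, 50.1]
orientation: [0.0, -0.055, 0.998, -0.0]
contact_force: [5.4, 1.2, -1.5]
grip_width: 23.0
grasp_force: 59.9
```

move_arm(commands=[[[-0.005,-0.0006,0,0,0,0],[-0.01,-0.0011,0,0,0,0]]])

```text
clock: 15.35
position: [541.3, -51.2, 50.1]
orientation: [0.0, -0.055, 0.998, -0.0]
contact_force: [5.5, 1.1, -1.9]
grip_width: 22.6
grasp_force: 59.9
```

move_arm(commands=[[[-0.005,-0.0006,0,0,0,0],[-0.01,-0.0011,0,0,0,0]]])

```text
clock: 15.6
position: [539.8, -51.4, 50.1]
orientation: [0.0, -0.055, 0.998, -0.0]
contact_force: [4.8, 0.6, -2.5]
grip_width: 23.0
grasp_force: 59.9
```

move_arm(commands=[[[-0.005,-0.0006,0,0,0,0],[-0.01,-0.0011,0,0,0,0]]])

```text
clock: 15.85
position: [538.3, -51.5, 50.1]
orientation: [0.0, -0.055, 0.998, -0.0]
contact_force: [4.5, 1.0, -1.8]
grip_width: 23.2
grasp_force: 59.9
```

move_arm(commands=[[[-0.005,-0.0006,0,0,0,0],[-0.01,-0.0011,0,0,0,0]]])

```text
clock: 16.1
position: [536.9, -51.7, 50.1]
orientation: [0.001, -0.055, 0.998, -0.0]
contact_force: [5.0, 0.9, -1.7]
grip_width: 22.7
grasp_force: 59.9
```

move_arm(commands=[[[-0.005,-0.0006,0,0,0,0],[-0.01,-0.0011,0,0,0,0]]])

```text
clock: 16.35
position: [535.3, -51.9, 50.1]
orientation: [0.0, -0.055, 0.998, -0.0]
contact_force: [4.5, 1.4, -1.4]
grip_width: 22.8
grasp_force: 59.9
```

move_arm(commands=[[[-0.005,-0.0006,0,0,0,0],[-0.01,-0.0011,0,0,0,0]]])

```text
clock: 16.6
position: [533.8, -52.0, 50.1]
orientation: [0.0, -0.055, 0.998, -0.0]
contact_force: [5.1, -0.1, -1.8]
grip_width: 23.0
grasp_force: 59.9
```

move_arm(commands=[[[-0.005,-0.0006,0,0,0,0],[-0.01,-0.0011,0,0,0,0]]])

```text
clock: 16.85
position: [532.4, -52.2, 50.1]
orientation: [0.0, -0.055, 0.998, -0.0]
contact_force: [5.2, -0.3, -2.2]
grip_width: 23.1
grasp_force: 59.9
```

move_arm(commands=[[[-0.005,-0.0006,0,0,0,0],[-0.01,-0.0011,0,0,0,0]]])

```text
clock: 17.1
position: [530.8, -52.4, 50.1]
orientation: [0.0, -0.055, 0.998, -0.0]
contact_force: [4.0, 0.4, -2.3]
grip_width: 23.0
grasp_force: 59.9
```

move_arm(commands=[[[-0.005,-0.0006,0,0,0,0],[-0.01,-0.0011,0,0,0,0]]])

```text
clock: 17.35
position: [529.6, -52.6, 50.1]
orientation: [0.001, -0.055, 0.998, -0.0]
contact_force: [6.1, 1.2, -2.7]
grip_width: 22.9
grasp_force: 59.9
```

move_arm(commands=[[[-0.004,-0.0005,0,0,0,0],[-0.004,-0.0005,0,0,0,0]]])

```text
clock: 17.6
position: [529.5, -52.6, 50.4]
orientation: [0.001, -0.055, 0.998, -0.0]
contact_force: [8.1, 1.4, -3.2]
grip_width: 23.0
grasp_force: 59.8
```

move_arm(commands=[[[-0.003,-0.0003,0,0,0,0],[-0.006,-0.0007,0,0,0,0],[-0.006,-0.0007,0,0,0,0]]])

```text
clock: 17.98
position: [529.4, -52.6, 50.7]
orientation: [0.002, -0.055, 0.998, -0.0]
contact_force: [10.7, 2.3, -4.4]
grip_width: 22.9
grasp_force: 59.6
```

move_arm(commands=[[[-0.004,-0.0004,0,0,0,0],[-0.008,-0.0009,0,0,0,0],[-0.008,-0.0009,0,0,0,0]]])

```text
clock: 18.35
position: [529.2, -52.7, 51.1]
orientation: [0.004, -0.055, 0.998, -0.0]
contact_force: [13.6, 3.1, -5.9]
grip_width: 22.7
grasp_force: 59.4
```

move_arm(commands=[[[-0.003,-0.0003,0,0,0,0],[-0.003,-0.0003,0,0,0,0],[-0.003,-0.0003,0,0,0,0],[-0.003,-0.0003,0,0,0,0]]])

```text
clock: 18.85
position: [529.2, -52.7, 51.4]
orientation: [0.004, -0.055, 0.998, -0.0]
contact_force: [14.0, 3.4, -4.7]
grip_width: 22.9
grasp_force: 59.5
```

move_arm(commands=[[[-0.0015,-0.0002,0,0,0,0],[-0.0015,-0.0002,0,0,0,0],[-0.0015,-0.0002,0,0,0,0],[-0.0015,-0.0002,0,0,0,0],[-0.0015,-0.0002,0,0,0,0],[-0.0015,-0.0002,0,0,0,0],[-0.0015,-0.0002,0,0,0,0],[-0.0015,-0.0002,0,0,0,0],[-0.0015,-0.0002,0,0,0,0],[-0.0015,-0.0002,0,0,0,0],[-0.0015,-0.0002,0,0,0,0]]])

```text
clock: 20.23
position: [529.2, -52.7, 51.5]
orientation: [0.004, -0.055, 0.998, -0.0]
contact_force: [14.9, 2.5, -5.2]
grip_width: 23.0
grasp_force: 59.5
```

move_arm(commands=[[[0.02,0.002,0,0,0,0],[0.04,0.0045,0,0,0,0],[0.07,0.008,0,0,0,0],[0.09,0.01,0,0,0,0],[0.09,0.01,0,0,0,0]]])

```text
clock: 20.85
position: [538.9, -51.4, 49.6]
orientation: [-0.0, -0.055, 0.998, 0.0]
contact_force: [1.1, 0.4, -1.0]
grip_width: 22.8
grasp_force: 59.9
```

```bash
python3 - <<'E'
from h import *
s=get_state();print(s["position"],s["orientation"],s["contact_force"],s["moment"])
t=grab_frame("top");cv2.imwrite("pics/t8.png",t[:,:,::-1])
E
```

```text
[538.8818736  -51.3621282   49.57643488] [-4.18082921e-04 -5.51419735e-02  9.98478436e-01  3.38587921e-05] [ 1.06985296  0.37577139 -0.99183572] [-0.01774132  0.00071079  0.01405608]
```

move_arm(commands=[[[0.008,-0.07,0,0,0,0],[0.016,-0.14,0,0,0,0],[0.024,-0.21,0,0,0,0],[0.031,-0.275,0,0,0,0],[0.031,-0.275,0,0,0,0],[0.031,-0.275,0,0,0,0]]])

```text
clock: 21.65
position: [543.6, -92.6, 49.7]
orientation: [-0.0, -0.055, 0.998, 0.0]
contact_force: [0.2, 0.1, -1.4]
grip_width: 23.2
grasp_force: 59.9
```

move_arm(commands=[[[-0.12,-0.013,0,0,0,0],[-0.25,-0.028,0,0,0,0],[-0.38,-0.042,0,0,0,0],[-0.5,-0.055,0,0,0,0],[-0.62,-0.068,0,0,0,0],[-0.7,-0.077,0,0,0,0],[-0.7,-0.077,0,0,0,0]]])

```text
clock: 22.52
position: [438.2, -104.0, 49.7]
orientation: [0.0, -0.055, 0.998, 0.0]
contact_force: [0.4, -0.5, -0.7]
grip_width: 23.1
grasp_force: 59.9
```

```bash
python3 - <<'E'
from h import *
s=get_state();print(s["position"],s["orientation"],s["contact_force"])
t=grab_frame("top");c=grab_frame("scene");cv2.imwrite("pics/t9.png",t[:,:,::-1]);cv2.imwrite("pics/s9.png",c[:,:,::-1])
for cam,im in(("top",t),("scene",c)):
  for r in regions_of(cam,"rod")[:1]:
    m=r["mask"];ys,xs=np.nonzero(m);k=np.argsort(ys)[:6]
    print(cam,r["confidence"],xs.min(),xs.max(),ys.min(),ys.max())
    for y in range(ys.min(),ys.min()+16,2): print(y,xs[ys==y].min(),xs[ys==y].max())
for r in regions_of("top","post")[:2]: ys,xs=np.nonzero(r["mask"]);print("post",r["confidence"],r["centre"],ys.min(),ys.max())
E
```

```text
[ 438.20483506 -103.97076713   49.73295832] [ 5.48245984e-05 -5.50064430e-02  9.98485998e-01  2.97102209e-05] [ 0.36149421 -0.4958871  -0.67566399]
top 0.46 272 289 188 244
188 275 277
190 274 279
192 279 280
194 279 281
196 279 281
198 280 281
200 280 282
202 280 282
scene 0.94 224 298 191 287
191 286 286
193 286 291
195 290 295
197 295 298
199 296 298
201 294 298
203 292 296
205 291 294
post 0.74 [254.2, 150.2] 134 169
```

```bash
python3 - <<'E'
from h import *
for z in (40,50,57,64): print(z,np.round(onz("top",(279.3,189.5),z)[:2]),np.round(onz("scene",(297,198.8),z)[:2]))
E
```

```text
40 [650. -81.] [658. -72.]
50 [649. -81.] [651. -77.]
57 [648. -81.] [646. -81.]
64 [647. -81.] [640. -85.]
```

move_arm(commands=[[[-0.07,-0.25,0,0,0,0],[-0.07,-0.49,0,0,0,0],[-0.07,-0.49,0,0,0,0]]])

```text
clock: 23.15
position: [428.9, -179.5, 50.3]
orientation: [0.0, -0.054, 0.999, -0.0]
contact_force: [-1.4, 0.5, -2.5]
grip_width: 22.8
grasp_force: 59.9
```

move_arm(commands=[[[0,-0.3,0,0,0,-0.01],[0,-0.6,0,0,0,-0.02],[0,-0.9,0,0,0,-0.03],[0,-1,0,0,0,-0.041],[0.2,-1,0,0,0,-0.041],[0.4,-1,0,0,0,-0.041],[0.4,-1,0,0,0,-0.041]]])

```text
clock: 24.02
position: [490.2, -327.1, 49.9]
orientation: [0.0, 0.073, 0.997, 0.0]
contact_force: [0.5, -0.7, -1.8]
grip_width: 22.8
grasp_force: 60.1
```

move_arm(commands=[[[0,0,-0.1,0,0,0],[0,0,-0.2,0,0,0],[0,0,-0.26,0,0,0],[0,0,-0.28,0,0,0],[0,0,-0.28,0,0,0],[0,0,-0.28,0,0,0]]])

```text
clock: 24.78
position: [488.6, -328.0, 8.4]
orientation: [0.0, 0.074, 0.997, -0.0]
contact_force: [-0.2, -0.6, -2.3]
grip_width: 22.9
grasp_force: 60.1
```

move_arm(commands=[[[0,0,-0.005,0,0,0],[0,0,-0.01,0,0,0],[0,0,-0.015,0,0,0],[0,0,-0.015,0,0,0]]])

```text
clock: 25.28
position: [488.3, -327.7, 5.9]
orientation: [0.0, 0.074, 0.997, -0.0]
contact_force: [-0.9, 1.1, 0.9]
grip_width: 22.9
grasp_force: 60.4
```

move_arm(commands=[[[0,0,0,0,0,0],[0,0,0,0,0,0],[0,0,0,0,0,0],[0,0,0,0,0,0],[0,0,0,0,0,0],[0,0,0,0,0,0]]], claw=1)

```text
clock: 26.02
position: [488.2, -327.7, 5.5]
orientation: [-0.0, 0.074, 0.997, 0.0]
contact_force: [-0.1, 0.7, -0.1]
grip_width: 85.4
grasp_force: 0.0
```

move_arm(commands=[[[0,0,0.1,0,0,0],[0,0,0.3,0,0,0],[0,0,0.6,0,0,0],[0,0,1,0,0,0],[0,0,1,0,0,0]]])

```text
clock: 26.65
position: [491.6, -330.3, 164.1]
orientation: [0.006, 0.074, 0.997, -0.004]
contact_force: [0.1, -1.1, 0.1]
grip_width: 85.4
grasp_force: 0.0
```

```bash
python3 - <<'E'
from h import *
s=get_state();f=grab_frame("wrist");print(s["position"],s["contact_force"],s["grip_width"])
for r in regions_of("wrist","handle")[:1]:
    ys,xs=np.nonzero(r["mask"])
    P=np.array([onz("wrist",(x,y),18,s)[:2] for x,y in zip(xs[::5],ys[::5])]);print(r["confidence"],P.min(0),P.max(0))
c=grab_frame("scene");t=grab_frame("top")
for cam in("scene","top"):
  for n,z in (("rod",15),("block_mid",18),("tape_mid",30),("bits_mid",10),("post",93)):
    for r in regions_of(cam,n)[:2]:
      ys,xs=np.nonzero(r["mask"]);print(cam,n,round(r["confidence"],2),np.round(r["centre"]),(xs.min(),xs.max(),ys.min(),ys.max()),np.round(onz(cam,r["centre"],z)))
E
```

```text
[ 491.58760982 -330.33085326  164.09708883] [ 0.0511286  -1.09165442  0.10590188] 85.38580535055226
0.84 [ 426.86174901 -357.62386752] [ 668.56587041 -308.48741198]
scene rod 0.55 [349. 312.] (np.int64(323), np.int64(413), np.int64(247), np.int64(339)) [ 494. -328.   15.]
scene block_mid 0.91 [129. 209.] (np.int64(106), np.int64(154), np.int64(192), np.int64(231)) [405. 231.  18.]
scene tape_mid 0.57 [174. 184.] (np.int64(160), np.int64(187), np.int64(178), np.int64(189)) [521. 200.  30.]
scene bits_mid 0.78 [230. 285.] (np.int64(210), np.int64(254), np.int64(263), np.int64(303)) [398. -96.  10.]
top rod 0.75 [361. 220.] (np.int64(356), np.int64(371), np.int64(170), np.int64(261)) [ 556. -327.   15.]
top tape_mid 0.52 [180. 228.] (np.int64(164), np.int64(190), np.int64(219), np.int64(236)) [544. 215.  30.]
top bits_mid 0.84 [286. 274.] (np.int64(270), np.int64(300), np.int64(262), np.int64(282)) [401. -94.  10.]
top post 0.75 [287. 273.] (np.int64(269), np.int64(300), np.int64(262), np.int64(281)) [408. -94.  93.]
top post 0.48 [254. 155.] (np.int64(249), np.int64(256), np.int64(135), np.int64(168)) [745. -11.  93.]
```

The rod is back in its place to within a pixel, the other things haven't moved, and the post is drawn back.

```bash
python3 -c "
from bench import *
print(finish_job())"
```

```text
the job is handed in; nothing more can be done
None
```

The bolt is drawn back to its stop, seated with a steady pull of about 15 N for over a second, and the rod is back flat where it lay; handed in at about 27 s, but I viewed 11 pictures, one over the limit of 10.

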